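# Set the capacitors into their test nests by size

### The job

Pick the four capacitors (round black cans with two pins on top) out of the parts on the bench and set each one into the white nest for its size, the largest capacitor into the widest nest and so on down to the smallest into the narrowest. Work in test order, from the largest capacitor to the smallest, and keep each one upright, set down and not dropped, so that it ends standing flat on the floor of its nest, let go. Leave the transformer and the copper choke where they are.

Things in the scene. Friction and masses are not known exactly. Their poses are not given: they have to be found in the camera images.
- cap_a: The largest capacitor: upright round can, 58 mm diameter, 62 mm tall, black sleeve with a grey stripe down one side, aluminium rim, two steel pins standing 5 mm above the top; about 220 g. Stands loose on the bench (z = 0). Origin: centre of its underside; z is up along its axis.
- cap_b: The second largest capacitor: upright round can, 44 mm diameter, 52 mm tall, black sleeve with a grey stripe down one side, aluminium rim, two steel pins standing 5 mm above the top; about 110 g. Stands loose on the bench (z = 0). Origin: centre of its underside; z is up along its axis.
- cap_c: The second smallest capacitor: upright round can, 31 mm diameter, 42 mm tall, black sleeve with a grey stripe down one side, aluminium rim, two steel pins standing 5 mm above the top; about 45 g. Stands loose on the bench (z = 0). Origin: centre of its underside; z is up along its axis.
- cap_d: The smallest capacitor: upright round can, 20 mm diameter, 34 mm tall, black sleeve with a grey stripe down one side, aluminium rim, two steel pins standing 5 mm above the top; about 18 g. Stands loose on the bench (z = 0). Origin: centre of its underside; z is up along its axis.
- nest_a: The widest nest, for the largest capacitor: white plastic round dish fixed to the bench, 84 mm outside diameter, 12 mm high, with a round well 74 mm across and 6 mm deep (well floor 6 mm above the bench). Origin: centre of its underside, on the bench; z up.
- nest_b: The second widest nest, for the second largest capacitor: white plastic round dish fixed to the bench, 70 mm outside diameter, 12 mm high, with a round well 60 mm across and 6 mm deep (well floor 6 mm above the bench). Origin: centre of its underside, on the bench; z up.
- nest_c: The second narrowest nest, for the second smallest capacitor: white plastic round dish fixed to the bench, 57 mm outside diameter, 12 mm high, with a round well 47 mm across and 6 mm deep (well floor 6 mm above the bench). Origin: centre of its underside, on the bench; z up.
- nest_d: The narrowest nest, for the smallest capacitor: white plastic round dish fixed to the bench, 46 mm outside diameter, 12 mm high, with a round well 36 mm across and 6 mm deep (well floor 6 mm above the bench). Origin: centre of its underside, on the bench; z up.
- transformer: Bystander: small mains transformer, dark steel core with copper winding between white flanges on a 66 mm steel foot; 66 x 49 x 45 mm high, 350 g, loose. Origin: centre of its underside. Not to be moved.
- choke: Bystander: toroidal choke, copper-wound ring lying flat, 49 mm outside diameter, 18 mm high, 110 g, loose. Origin: centre of its underside. Not to be moved.

How it is judged:
On the way, in this order (a step that is already met when the one before it is completed fails the run):
1. the largest capacitor stands released in the nest for its size (horizontal distance between cap_a and nest_a below 0.011 m and z of cap_a in the frame of nest_a below 0.009 m and angle between cap_a's own z axis and vertical below 0.1 rad and contact force between cap_a and the fingers below 0.1 N and linear speed of cap_a below 0.02 m/s), for 0.2 s.
2. the second largest capacitor stands released in the nest for its size (horizontal distance between cap_b and nest_b below 0.011 m and z of cap_b in the frame of nest_b below 0.009 m and angle between cap_b's own z axis and vertical below 0.1 rad and contact force between cap_b and the fingers below 0.1 N and linear speed of cap_b below 0.02 m/s), for 0.2 s.
3. the second smallest capacitor stands released in the nest for its size (horizontal distance between cap_c and nest_c below 0.011 m and z of cap_c in the frame of nest_c below 0.009 m and angle between cap_c's own z axis and vertical below 0.1 rad and contact force between cap_c and the fingers below 0.1 N and linear speed of cap_c below 0.02 m/s), for 0.2 s.
4. the smallest capacitor stands released in the nest for its size (horizontal distance between cap_d and nest_d below 0.011 m and z of cap_d in the frame of nest_d below 0.009 m and angle between cap_d's own z axis and vertical below 0.1 rad and contact force between cap_d and the fingers below 0.1 N and linear speed of cap_d below 0.02 m/s), for 0.2 s.
At the end, for the whole second after the job is handed in: Each capacitor stands in the nest for its size: underside centre within 11 mm of the nest's centre (horizontally) and no more than 9 mm above the nest's underside (the well floor is at 6 mm), tilted less than 0.1 rad, not touched by the fingers, slower than 20 mm/s (all of step 1 and all of step 2 and all of step 3 and all of step 4).
It fails at once if a capacitor is tipped by more than 0.6 rad (angle between any of cap_a, cap_b, cap_c, cap_d's own z axis and vertical above 0.6 rad).
It fails at once if a capacitor is dropped (moves faster than 0.6 m/s out of the fingers, a fall of about 20 mm) ((linear speed of cap_a above 0.6 m/s and contact force between cap_a and the fingers below 0.01 N) or (linear speed of cap_b above 0.6 m/s and contact force between cap_b and the fingers below 0.01 N) or (linear speed of cap_c above 0.6 m/s and contact force between cap_c and the fingers below 0.01 N) or (linear speed of cap_d above 0.6 m/s and contact force between cap_d and the fingers below 0.01 N)).
It fails at once if the transformer or the choke is moved by more than 15 mm (distance of any of transformer, choke from where it was at the start of the episode above 0.015 m).
It also fails if it takes over 115 s, if anything falls off the work surface, if the arm or the gripper's body presses on something with over 40 N, if the wrist force passes 120 N, or if a joint passes its speed limit or range.

### The arm

A 7-joint arm with a two-finger parallel gripper is mounted at the origin on the work surface. World frame = base frame: x ahead of the robot, y to its left, z up, the work surface at z = 0. Lengths are in m, angles in rad, forces in N, time in s.
With the tool pointing down it reaches from about 0.4 to 0.875 m from the base axis. Payload 19.3 kg.
Tool frame: the origin (TCP) lies at the very end of the fingers, on their centre line; the grasp point (between the pads) lies 19 mm behind it; z points along the fingers, y is the line along which they close (so a half turn about z gives the same grasp; the last joint's range is limited). The gripper opens to 85 mm and grips with 20 to 120 N. Pads are 22 mm wide; open, the fingers measure 114 mm over their backs; the gripper's body (76 mm by 85 mm) begins 54 mm behind the grasp point. The pads swing forward as they close: fully open they stand 13 mm farther back than shut.
Start: joints at [-1.317, 0.521, -0.036, 1.599, 0.021, 1.021, -0.113], TCP at [0.199, 0.593, 0.231] pointing down, gripper open.
Joint ranges: [-2.91, 2.91], [-0.3, 2.13], [-1.5, 1.42], [0.17, 2.43], [-1.26, 4.41], [0.16, 1.93], [-2.52, 2.52]. Speed limits (rad/s): [1.89, 1.89, 2.39, 2.39, 3.01, 3.01, 3.01].

### API

Orientations are given as [roll, pitch, yaw] about the fixed x, y, z axes, in that order (R = Rz(yaw) Ry(pitch) Rx(roll)).
In Python, from workcell import bot gives the robot as it stands.
- The arm moves only by the shell command python3 -m crank 'ROWS' [FORCE]. ROWS is a JSON object of lists of equal length, an entry for each row: "travel": the shift along the world's x, y, z in cm, a list of three; "turn": the turn, a rotation vector about the world's x, y, z in degrees, a list of three; "gripper": the closure, from 0 (fully open) to 1 (shut). A call has exactly 5 rows; each row is the pose to reach, as a shift and turn from the pose commanded when the call began; what a row does not reach only later rows make up. A row lasts 1/10 s, in which the tool goes at most 50 mm and 8.59 degrees, less where a joint would pass 70% of its speed; a pose out of reach is approached as far as the arm can. A call with a gripper value outside its range is refused whole. The fingers move at their own pace and stop on an object; FORCE is the grip in N (left out, the last holds). Time passes only in rows, so rows that repeat a pose let the fingers close, or fill a call up. It gives the time, the measured TCP pose, the force, the opening and the grip force at its end, in the units of the state.
- bot.observe(): the state, without advancing time (a new reading comes with each control period).
- bot.grab_frame(name): name is "scene" or "top" or "wrist"; returns a dict with "pixels" (480x640x3 uint8, red, green, blue), "fx", "fy", "cx", "cy" (pixels), "extrinsics" (4x4, takes a point from world to camera coordinates). Camera axes: x right, y down, z forward; pixel columns grow to the right and rows downward; lengths in m; the calibration is good to about 2 mm. A picture is of the moment at which its call begins. There is no depth.
- bot.job_done(): hands the job in; it is judged then, once.
The state is a dict: "clock": time; "qpos": joint angles; "qd": joint speeds; "joint_efforts": joint torques, N m; "position": TCP position; "tool_rot": TCP orientation; "force": force on the tool from outside, world axes, zero at the start; "moment": the same for the moment, N m; "grip_width": finger opening in m; "finger_force": force on a finger pad.
Only numpy, scipy, OpenCV 4.12 (cv2) and the standard library are available. Lean on these libraries where they do the work, as an engineer would, in place of code of your own. Each camera call takes 0.05 s, during which the arm holds its last target. There are 200 camera calls.

## Working session

There is one attempt and no reset: what is moved stays moved. The work goes in short steps, Python scripts to look and compute and a shell command to move; the robot and the scene stay as the last step left them, time stands still between calls to the robot, and variables do not carry over. Pictures are saved under pics/ and viewed, at most 14 in all, crops included, and the job is handed in when it is done.

```bash
mkdir -p pics; ls
python3 - <<'E'
from workcell import bot
import cv2,numpy as np
s=bot.observe();print(s)
for n in("top","scene"):
    f=bot.grab_frame(n);cv2.imwrite(f"pics/{n}0.png",f["pixels"][:,:,::-1]);print(n,f["fx"],f["fy"],f["cx"],f["cy"],np.round(f["extrinsics"],4).tolist())
E
```

```text
pics
{'clock': 0.0, 'qpos': array([-1.31718379,  0.52197523, -0.0363697 ,  1.59994825,  0.02119697,
        1.02109949, -0.11277065]), 'qd': array([ 0.00019236,  0.0005755 , -0.00028638,  0.00016141, -0.00139454,
       -0.00025537,  0.00055137]), 'joint_efforts': array([ 2.25776248e-04, -9.27088308e+01,  1.98002905e+00, -3.69964099e+01,
        1.77542330e-02,  7.72608299e-03,  4.77514016e-05]), 'position': array([0.19877547, 0.59222587, 0.23077082]), 'tool_rot': array([-3.14054809e+00,  4.95315221e-05,  2.81783353e+00]), 'force': array([0.05349677, 0.09028866, 0.16104211]), 'moment': array([ 0.00089099,  0.02528566, -0.04421676]), 'finger_force': 0.0, 'grip_width': 0.08523922622101662}
top 497.5755785917596 497.5755785917596 320.53654800174434 237.76951445917396 [[0.0091, -0.9999, 0.0099, -0.0086], [-0.9822, -0.0108, -0.1877, 0.5446], [0.1878, -0.008, -0.9822, 0.887], [0.0, 0.0, 0.0, 1.0]]
scene 465.3381895026204 465.3381895026204 314.94187693578976 242.31552669867588 [[0.7139, 0.7002, -0.0006, -0.3786], [0.5131, -0.5236, -0.6801, -0.2632], [-0.4765, 0.4853, -0.7331, 1.3738], [0.0, 0.0, 0.0, 1.0]]
```

View pics/top0.png

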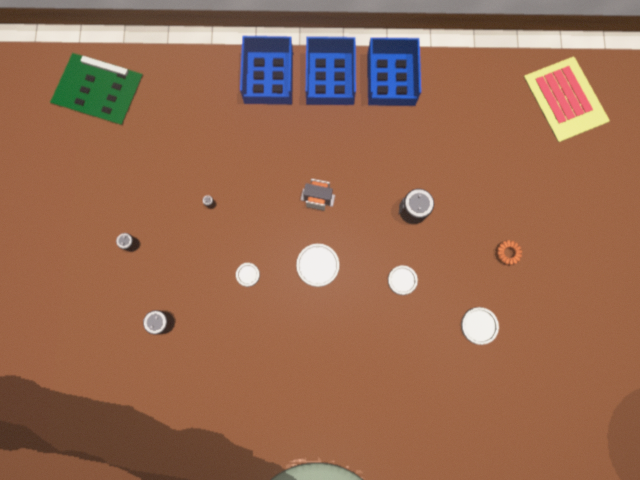

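View pics/scene0.png

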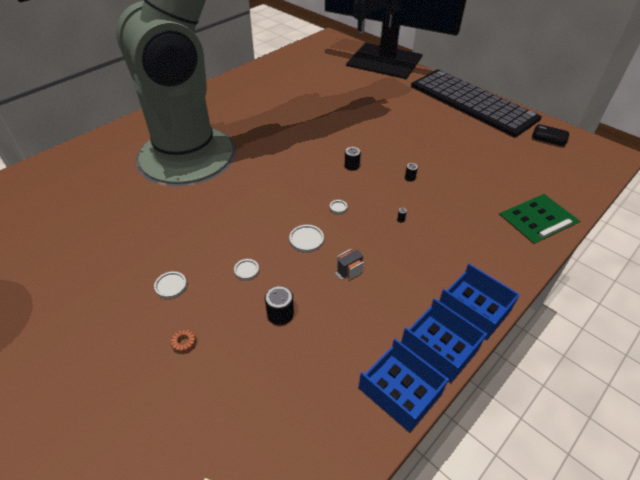

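The top view shows the caps at about (418,204) A, (155,322) B, (125,241) C and (208,201) D. The nests are at (318,265) A, (480,326) B, (403,280) C and (248,274) D, the transformer at (318,195) and the choke at (509,253). The scene view agrees. Next I'll measure positions.

```bash
cat > h.py <<'E'
from workcell import bot
import cv2,numpy as np
H=dict(a=.062,b=.052,c=.042,d=.034); D=dict(a=.058,b=.044,c=.031,d=.020); N=dict(a=.084,b=.070,c=.057,d=.046)
def ray(f,uv,z):
    E=f["extrinsics"];R=E[:3,:3];o=-R.T@E[:3,3]
    d=R.T@np.array([(uv[0]-f["cx"])/f["fx"],(uv[1]-f["cy"])/f["fy"],1]);return o+d*(z-o[2])/d[2]
def proj(f,p):
    E=f["extrinsics"];c=E[:3,:3]@np.array(p)+E[:3,3];return np.array([f["fx"]*c[0]/c[2]+f["cx"],f["fy"]*c[1]/c[2]+f["cy"]])
def blob(f,uv,z,dia,lo):
    """low-saturation bright blob nearest uv; hull cast onto plane z -> min circle centre, diameter"""
    hsv=cv2.cvtColor(f["pixels"],cv2.COLOR_RGB2HSV)
    m=cv2.inRange(hsv,(0,0,lo),(180,90,255))
    cs,_=cv2.findContours(m,cv2.RETR_EXTERNAL,cv2.CHAIN_APPROX_NONE)
    cs=[c for c in cs if len(c)>=8]
    c=min(cs,key=lambda c:np.hypot(*(cv2.minEnclosingCircle(c)[0]-np.array(uv))))
    P=np.array([ray(f,p,z)[:2] for p in c[:,0].astype(float)],np.float32)
    P=cv2.convexHull(P);(ctr,r)=cv2.minEnclosingCircle(P*1000)
    e=cv2.fitEllipse(P*1000) if len(P)>5 else None
    return np.round(ctr,1),round(2*r,1),e and (np.round(e[0],1),np.round(e[1],1))
E
python3 - <<'E'
from h import *
T=bot.grab_frame("top");S=bot.grab_frame("scene")
px=dict(a=(418,204),b=(155,322),c=(125,241),d=(208,201));nx=dict(a=(318,265),b=(480,326),c=(403,280),d=(248,274))
for k in "abcd":
    for nm,uv,z,d,lo in(("cap",px[k],H[k],D[k],100),("nest",nx[k],.012,N[k],130)):
        p=ray(T,uv,z);print(nm,k,d*1000,blob(T,uv,z,d,lo),"| scene",blob(S,proj(S,p),z,d,lo))
print("transf",ray(T,(318,195),.03)*1000,"choke",ray(T,(509,253),.01)*1000)
E
```

```text
cap a 58.0 (array([ 614.1, -185.8]), 62.0, (array([ 613.1, -187.4]), array([54., 60.]))) | scene (array([ 613. , -190.5]), 55.4, (array([ 613.1, -190.3]), array([53.7, 54.4])))
nest a 84.0 (array([499.3,   2.4]), 86.8, (array([499.3,   2.2]), array([85.7, 86.2]))) | scene (array([500.4,   0.6]), 86.6, (array([5.002e+02, 3.000e-01]), array([85. , 85.8])))
cap b 44.0 (array([385.6, 297.6]), 44.0, (array([385.7, 298. ]), array([42.4, 43.4]))) | scene (array([385.9, 296.2]), 43.5, (array([385.7, 296.2]), array([42. , 42.8])))
nest b 70.0 (array([ 385.2, -309.3]), 73.1, (array([ 385.1, -309.3]), array([71.2, 72.2]))) | scene (array([ 386.1, -312.2]), 72.3, (array([ 385.9, -312. ]), array([70.8, 71.3])))
cap c 31.0 (array([537.7, 370.1]), 31.1, (array([537.6, 370.4]), array([29.8, 30.5]))) | scene (array([539. , 368.8]), 30.7, (array([538.7, 368.6]), array([27.8, 30.5])))
nest c 57.0 (array([ 471.2, -163.2]), 59.8, (array([ 471.2, -163.1]), array([58. , 59.3]))) | scene (array([ 472.1, -164.9]), 59.5, (array([ 472., -165.]), array([57.3, 58.5])))
cap d 20.0 (array([620.9, 218.2]), 21.3, (array([620.6, 218.2]), array([19.9, 20.7]))) | scene (array([621.2, 217.1]), 20.7, (array([621.2, 217.5]), array([18.6, 20.6])))
nest d 46.0 (array([479.2, 137.8]), 49.0, (array([479. , 138.4]), array([46.9, 48.2]))) | scene (array([480.1, 136.5]), 48.1, (array([480. , 136.6]), array([46.8, 47.4])))
transf [634.19013048   2.50705341  30.        ] choke [ 526.1893998  -374.48036022   10.        ]
```

```bash
python3 -m crank '{"travel":[[1,-2,0],[3,-6,0],[5.5,-10.5,0],[8,-15,0],[10.4,-19.5,0]],"turn":[[0,0,0],[0,0,0],[0,0,0],[0,0,0],[0,0,0]],"gripper":[0,0,0,0,0]}' 60
python3 -c "
from workcell import bot
s=bot.observe();print(s['qpos'],s['position'],s['tool_rot'])"
```

```text
clock: 0.7
position: [0.3016, 0.3991, 0.2313]
tool_rot: [3.142, 0.0, 2.818]
force: [0.4, 0.0, 0.0]
grip_width: 0.0854
finger_force: 0.0
[-1.03745539  0.32402644 -0.00596785  1.92287221  0.00253092  0.8946459
  0.20238713] [0.30163158 0.39912831 0.23126054] [3.14155375e+00 8.36351366e-05 2.81787988e+00]
```

```bash
Z='"turn":[[0,0,0],[0,0,0],[0,0,0],[0,0,0],[0,0,0]],"gripper":[0,0,0,0,0]'
python3 -m crank '{"travel":[[2.2,-4.2,0],[4.4,-8.4,0],[6.6,-12.6,0],[8.8,-16.8,0],[11,-21,0]],"turn":[[0,0,0],[0,0,0],[0,0,0],[0,0,0],[0,0,0]],"gripper":[0,0,0,0,0]}' >/dev/null
python3 -m crank '{"travel":[[2.2,-4.2,0],[4.4,-8.4,0],[6.6,-12.6,0],[8.8,-16.8,0],[11,-21,0]],"turn":[[0,0,0],[0,0,0],[0,0,0],[0,0,0],[0,0,0]],"gripper":[0,0,0,0,0]}' >/dev/null
python3 -m crank '{"travel":[[2.2,-4.2,0],[4.4,-8.4,0],[6.6,-12.6,0],[8,-15.5,0],[9,-16.8,0]],"turn":[[0,0,0],[0,0,0],[0,0,0],[0,0,0],[0,0,0]],"gripper":[0,0,0,0,0]}'
```

```text
clock: 2.2
position: [0.6111, -0.1906, 0.2309]
tool_rot: [-3.14, -0.0, 2.815]
force: [-0.7, 1.4, 0.3]
grip_width: 0.0855
finger_force: 0.0
```

```bash
python3 -m crank '{"travel":[[0.2,0.2,-3],[0.2,0.2,-7],[0.2,0.2,-10],[0.2,0.2,-12],[0.2,0.2,-13]],"turn":[[0,0,0],[0,0,0],[0,0,0],[0,0,0],[0,0,0]],"gripper":[0,0,0,0,0]}'
python3 - <<'E'
from h import *
f=bot.grab_frame("wrist");cv2.imwrite("pics/w1.png",f["pixels"][:,:,::-1])
s=bot.observe();print(proj(f,s["position"]),proj(f,[s["position"][0],s["position"][1],.062]))
E
```

```text
clock: 2.7
position: [0.6121, -0.1847, 0.0993]
tool_rot: [-3.141, -0.003, 2.818]
force: [0.6, 0.9, 0.5]
grip_width: 0.0853
finger_force: 0.0
[315.15710981 326.20020183] [315.58825804 287.71217123]
```

View pics/w1.png

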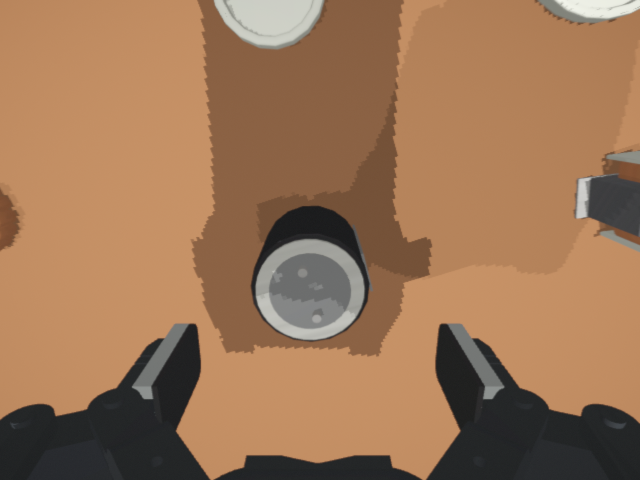

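The wrist view shows the can's rim centred at about (311,288), between the pads at columns 200 and 436, so it is centred to about 3 mm. I'll descend.

```bash
python3 -m crank '{"travel":[[0,0,-2.5],[0,0,-5],[0,0,-7],[0,0,-7.7],[0,0,-7.7]],"turn":[[0,0,0],[0,0,0],[0,0,0],[0,0,0],[0,0,0]],"gripper":[0,0,0,0,0]}'
python3 -m crank '{"travel":[[0,0,0],[0,0,0],[0,0,0],[0,0,0],[0,0,0]],"turn":[[0,0,0],[0,0,0],[0,0,0],[0,0,0],[0,0,0]],"gripper":[0.1,0.2,0.3,0.4,0.5]}' 40
python3 -m crank '{"travel":[[0,0,0],[0,0,0],[0,0,0],[0,0,0],[0,0,0]],"turn":[[0,0,0],[0,0,0],[0,0,0],[0,0,0],[0,0,0]],"gripper":[0.6,0.7,0.7,0.7,0.7]}' 40
```

```text
clock: 3.25
position: [0.6131, -0.1851, 0.0244]
tool_rot: [-3.142, -0.0, 2.818]
force: [-0.7, 0.6, 0.0]
grip_width: 0.0857
finger_force: 0.0
clock: 3.75
position: [0.6135, -0.1854, 0.0254]
tool_rot: [-3.142, 0.001, 2.818]
force: [-2.7, 0.3, 11.6]
grip_width: 0.0572
finger_force: 40.7
clock: 4.25
position: [0.6135, -0.1854, 0.0254]
tool_rot: [-3.142, 0.001, 2.818]
force: [-2.5, -0.6, 10.6]
grip_width: 0.0575
finger_force: 40.7
```

```bash
python3 -m crank '{"travel":[[0,0,0.5],[0,0,2],[0,0,4],[0,0,5.5],[0,0,6]],"turn":[[0,0,0],[0,0,0],[0,0,0],[0,0,0],[0,0,0]],"gripper":[0.7,0.7,0.7,0.7,0.7]}' 40
python3 -m crank '{"travel":[[-1,1.7,0],[-3,5,0],[-5.2,8.5,0],[-7.2,12,0],[-9.2,15,0]],"turn":[[0,0,0],[0,0,0],[0,0,0],[0,0,0],[0,0,0]],"gripper":[0.7,0.7,0.7,0.7,0.7]}' 
python3 -m crank '{"travel":[[-1.2,2,0],[-1.8,3,0],[-2.1,3.5,0],[-2.1,3.6,0],[-2.1,3.6,0]],"turn":[[0,0,0],[0,0,0],[0,0,0],[0,0,0],[0,0,0]],"gripper":[0.7,0.7,0.7,0.7,0.7]}'
python3 - <<'E'
from h import *
f=bot.grab_frame("wrist");cv2.imwrite("pics/w2.png",f["pixels"][:,:,::-1])
E
```

```text
clock: 4.75
position: [0.6139, -0.1852, 0.0866]
tool_rot: [3.141, 0.003, 2.818]
force: [-0.0, -0.0, -2.5]
grip_width: 0.0573
finger_force: 43.3
clock: 5.25
position: [0.5199, -0.0332, 0.0843]
tool_rot: [3.141, -0.0, 2.818]
force: [1.0, 0.8, -1.7]
grip_width: 0.057
finger_force: 43.4
clock: 5.75
position: [0.5006, 0.0002, 0.0843]
tool_rot: [-3.141, 0.001, 2.817]
force: [0.1, 0.0, -2.7]
grip_width: 0.0571
finger_force: 43.4
```

View pics/w2.png

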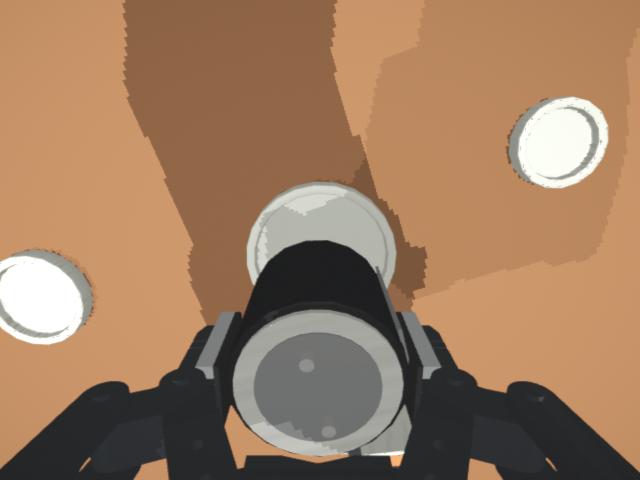

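The held can (column 318) lines up with nest A (column 321). I'll lower it, release and retreat.

```bash
python3 -m crank '{"travel":[[0,0,-1.5],[0,0,-3.5],[0,0,-4.7],[0,0,-5.1],[0,0,-5.3]],"turn":[[0,0,0],[0,0,0],[0,0,0],[0,0,0],[0,0,0]],"gripper":[0.7,0.7,0.7,0.7,0.7]}' 
python3 -m crank '{"travel":[[0,0,0],[0,0,0],[0,0,0],[0,0,0],[0,0,0]],"turn":[[0,0,0],[0,0,0],[0,0,0],[0,0,0],[0,0,0]],"gripper":[0.7,0.3,0.2,0.1,0]}'
python3 -m crank '{"travel":[[0,0,0],[0,0,0],[0,0,0],[0,0,0],[0,0,1]],"turn":[[0,0,0],[0,0,0],[0,0,0],[0,0,0],[0,0,0]],"gripper":[0,0,0,0,0]}'
python3 -m crank '{"travel":[[0,0,3],[0,0,7],[0,0,11],[-1,3,14],[-2,6,16]],"turn":[[0,0,0],[0,0,0],[0,0,0],[0,0,0],[0,0,0]],"gripper":[0,0,0,0,0]}'
python3 -m crank '{"travel":[[-1.2,3.8,0],[-2.4,8,0],[-3.6,12.2,0],[-4.8,16.4,0],[-6,20,0]],"turn":[[0,0,0],[0,0,0],[0,0,0],[0,0,0],[0,0,0]],"gripper":[0,0,0,0,0]}'
python3 - <<'E'
from h import *
T=bot.grab_frame("top");S=bot.grab_frame("scene")
for f in(T,S): print(blob(f,proj(f,[.5,.001,.068]),.068,.058,100))
cv2.imwrite("pics/t2.png",T["pixels"][180:340,230:430,::-1])
E
```

```text
clock: 6.3
position: [0.4998, 0.0005, 0.0313]
tool_rot: [-3.141, -0.001, 2.817]
force: [-11.0, -0.4, 39.3]
grip_width: 0.0568
finger_force: 47.1
clock: 6.8
position: [0.5001, 0.001, 0.0315]
tool_rot: [3.141, 0.0, 2.818]
force: [0.4, -0.2, 0.1]
grip_width: 0.0851
finger_force: 0.0
clock: 7.3
position: [0.4994, 0.001, 0.0408]
tool_rot: [-3.141, -0.002, 2.818]
force: [0.3, 0.8, -0.6]
grip_width: 0.0852
finger_force: 0.0
clock: 7.8
position: [0.4802, 0.0611, 0.2041]
tool_rot: [3.14, 0.002, 2.816]
force: [0.5, 1.2, -0.9]
grip_width: 0.0855
finger_force: 0.0
clock: 8.3
position: [0.4191, 0.263, 0.2021]
tool_rot: [3.141, 0.0, 2.818]
force: [1.1, 0.4, -0.4]
grip_width: 0.0855
finger_force: 0.0
(array([491.7,   2.2]), 81.6, (array([491.6,   2.3]), array([80.5, 81.1])))
(array([500.9,  -1. ]), 55.4, (array([500.9,  -1. ]), array([54.3, 54.6])))
```

View pics/t2.png

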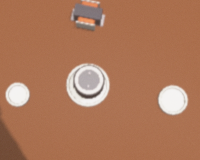

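Can A stands centred in nest A, at (90,78) in the crop. Next is can B.

```bash
python3 -m crank '{"travel":[[-1,1,0],[-2.3,2.4,-2],[-3.1,3.2,-6],[-3.3,3.4,-9],[-3.3,3.4,-11]],"turn":[[0,0,0],[0,0,0],[0,0,0],[0,0,0],[0,0,0]],"gripper":[0,0,0,0,0]}'
python3 -m crank '{"travel":[[0,0,0],[0,0,-2],[0,0,-4.5],[0,0,-6.7],[0,0,-7.2]],"turn":[[0,0,0],[0,0,0],[0,0,0],[0,0,0],[0,0,0]],"gripper":[0,0,0,0,0]}'
python3 -m crank '{"travel":[[0,0,0],[0,0,0],[0,0,0],[0,0,0],[0,0,0]],"turn":[[0,0,0],[0,0,0],[0,0,0],[0,0,0],[0,0,0]],"gripper":[0.1,0.2,0.3,0.4,0.5]}' 30
python3 -m crank '{"travel":[[0,0,0],[0,0,0],[0,0,0],[0,0,0],[0,0,0]],"turn":[[0,0,0],[0,0,0],[0,0,0],[0,0,0],[0,0,0]],"gripper":[0.6,0.7,0.8,0.8,0.8]}' 30
```

```text
clock: 8.9
position: [0.3861, 0.2948, 0.0901]
tool_rot: [-3.14, -0.001, 2.819]
force: [0.1, -1.0, 0.8]
grip_width: 0.0856
finger_force: 0.0
clock: 9.4
position: [0.387, 0.2946, 0.019]
tool_rot: [-3.141, -0.0, 2.817]
force: [0.5, 0.3, 1.2]
grip_width: 0.0852
finger_force: 0.0
clock: 9.9
position: [0.3873, 0.2953, 0.02]
tool_rot: [3.141, 0.0, 2.818]
force: [-3.4, -2.2, 19.2]
grip_width: 0.0432
finger_force: 26.8
clock: 10.4
position: [0.3873, 0.2953, 0.02]
tool_rot: [3.141, 0.0, 2.818]
force: [-2.1, -0.7, 13.8]
grip_width: 0.0435
finger_force: 28.6
```

```bash
python3 -m crank '{"travel":[[0,0,1],[0,0,4],[0,0,8],[1,-1,11.5],[2.5,-3,14]],"turn":[[0,0,0],[0,0,0],[0,0,0],[0,0,0],[0,0,0]],"gripper":[0.8,0.8,0.8,0.8,0.8]}' 30
python3 -m crank '{"travel":[[1.5,-3,0.5],[3,-7,1],[3.5,-11,1],[3.5,-15,1],[3.5,-19,1]],"turn":[[0,0,0],[0,0,0],[0,0,0],[0,0,0],[0,0,0]],"gripper":[0.8,0.8,0.8,0.8,0.8]}'
python3 -m crank '{"travel":[[0,-4,0],[0,-8,0],[0,-12,0],[0,-16,0],[0,-20,0]],"turn":[[0,0,0],[0,0,0],[0,0,0],[0,0,0],[0,0,0]],"gripper":[0.8,0.8,0.8,0.8,0.8]}'
python3 -m crank '{"travel":[[-0.5,-4,0],[-1.8,-8,0],[-3.4,-12,0],[-5,-15.5,0],[-6,-18,0]],"turn":[[0,0,0],[0,0,0],[0,0,0],[0,0,0],[0,0,0]],"gripper":[0.8,0.8,0.8,0.8,0.8]}'
python3 -m crank '{"travel":[[0,-0.4,-1],[0,-0.6,-3],[0,-0.6,-5.5],[0,-0.6,-7.5],[0,-0.6,-8.5]],"turn":[[0,0,0],[0,0,0],[0,0,0],[0,0,0],[0,0,0]],"gripper":[0.8,0.8,0.8,0.8,0.8]}'
python3 - <<'E'
from h import *
f=bot.grab_frame("wrist");cv2.imwrite("pics/w3.png",f["pixels"][:,:,::-1])
s=bot.observe();print(s["position"],s["qpos"],blob(f,proj(f,[.3855,-.3108,.012]),.012,.07,130))
E
```

```text
clock: 10.9
position: [0.412, 0.266, 0.1621]
tool_rot: [3.139, 0.001, 2.82]
force: [0.1, 0.1, -1.3]
grip_width: 0.043
finger_force: 31.0
clock: 11.4
position: [0.4467, 0.0733, 0.1699]
tool_rot: [3.141, 0.0, 2.818]
force: [0.7, 0.1, -0.8]
grip_width: 0.0432
finger_force: 31.0
clock: 11.9
position: [0.4466, -0.1266, 0.17]
tool_rot: [3.141, 0.0, 2.818]
force: [0.5, 0.0, -0.4]
grip_width: 0.043
finger_force: 31.0
clock: 12.4
position: [0.3853, -0.3072, 0.1699]
tool_rot: [-3.141, 0.0, 2.816]
force: [-0.3, 0.9, -0.7]
grip_width: 0.0431
finger_force: 31.0
clock: 12.9
position: [0.3867, -0.31, 0.083]
tool_rot: [3.141, -0.002, 2.818]
force: [0.7, -0.1, -0.6]
grip_width: 0.0434
finger_force: 31.0
[ 0.38647933 -0.30991475  0.08240311] [ 0.3841441   0.5671469   0.22996469  2.06195058 -0.24072527  0.5400051
  2.03458017] (array([ 383.5, -308.7]), 70.7, (array([ 384.4, -308.8]), array([69. , 72.2])))
```

View pics/w3.png

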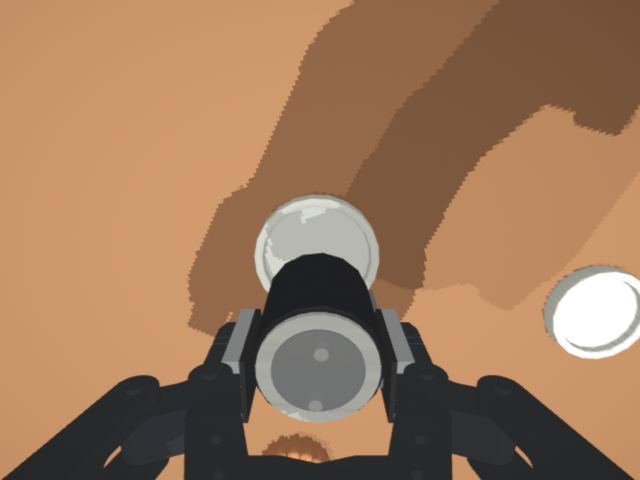

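Can B (column 318) is over nest B (column 317). I'll lower and release.

```bash
python3 -m crank '{"travel":[[0,0,-2],[0,0,-4],[0,0,-5.1],[0,0,-5.4],[0,0,-5.6]],"turn":[[0,0,0],[0,0,0],[0,0,0],[0,0,0],[0,0,0]],"gripper":[0.8,0.8,0.8,0.8,0.8]}' 
python3 -m crank '{"travel":[[0,0,0],[0,0,0],[0,0,0],[0,0,0],[0,0,0]],"turn":[[0,0,0],[0,0,0],[0,0,0],[0,0,0],[0,0,0]],"gripper":[0.8,0.4,0.3,0.1,0]}'
python3 -m crank '{"travel":[[0,0,0],[0,0,0],[0,0,0],[0,0,0],[0,0,1]],"turn":[[0,0,0],[0,0,0],[0,0,0],[0,0,0],[0,0,0]],"gripper":[0,0,0,0,0]}'
python3 -m crank '{"travel":[[0,0,3],[0,0,7],[0,0,11],[1,3,14],[2,7,16]],"turn":[[0,0,0],[0,0,0],[0,0,0],[0,0,0],[0,0,0]],"gripper":[0,0,0,0,0]}'
python3 -m crank '{"travel":[[1.2,4.2,0],[2.4,8.4,0],[3.6,12.6,0],[4.8,16.8,0],[6,21,0]],"turn":[[0,0,0],[0,0,0],[0,0,0],[0,0,0],[0,0,0]],"gripper":[0,0,0,0,0]}'
python3 - <<'E'
from h import *
T=bot.grab_frame("top");S=bot.grab_frame("scene")
print(blob(S,proj(S,[.3855,-.3108,.058]),.058,.058,100))
cv2.imwrite("pics/t3.png",T["pixels"][200:400,380:580,::-1])
E
```

```text
clock: 13.45
position: [0.3873, -0.3111, 0.0287]
tool_rot: [-3.141, 0.0, 2.818]
force: [-0.2, 0.2, -0.2]
grip_width: 0.0431
finger_force: 31.0
clock: 13.95
position: [0.3871, -0.3111, 0.0285]
tool_rot: [-3.142, 0.0, 2.818]
force: [0.5, 0.7, 0.6]
grip_width: 0.0848
finger_force: 0.0
clock: 14.45
position: [0.3865, -0.3106, 0.0378]
tool_rot: [3.141, -0.002, 2.818]
force: [-0.2, 0.2, -0.3]
grip_width: 0.0859
finger_force: 0.0
clock: 14.95
position: [0.4072, -0.2417, 0.2011]
tool_rot: [-3.141, 0.003, 2.814]
force: [1.6, 0.0, -0.2]
grip_width: 0.0854
finger_force: 0.0
clock: 15.45
position: [0.4671, -0.0293, 0.1992]
tool_rot: [3.141, 0.001, 2.818]
force: [0.7, -0.4, 0.1]
grip_width: 0.0856
finger_force: 0.0
(array([ 386.6, -311.7]), 43.9, (array([ 386.2, -311.5]), array([41.4, 42.7])))
```

View pics/t3.png

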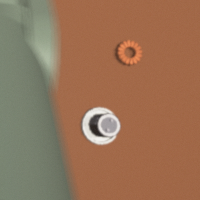

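Can B is seated and centred, at (105,125) in the crop, and the choke is untouched. Next is can C.

```bash
python3 -m crank '{"travel":[[0.8,4.2,0],[1.6,8.5,0],[2.4,13,0],[3.2,17.5,0],[4,22,0]],"turn":[[0,0,0],[0,0,0],[0,0,0],[0,0,0],[0,0,0]],"gripper":[0,0,0,0,0]}'
python3 -m crank '{"travel":[[0.8,4.2,0],[1.6,8.5,0],[2.4,13,0],[3,16.5,-1],[3.1,17.9,-3]],"turn":[[0,0,0],[0,0,0],[0,0,0],[0,0,0],[0,0,0]],"gripper":[0,0,0,0,0]}'
python3 -m crank '{"travel":[[0,0,-3],[0,0,-5.5],[0,0,-7],[0,0,-7.5],[0,0,-7.5]],"turn":[[0,0,0],[0,0,0],[0,0,0],[0,0,0],[0,0,0]],"gripper":[0,0,0,0,0]}'
python3 - <<'E'
from h import *
f=bot.grab_frame("wrist");cv2.imwrite("pics/w4.png",f["pixels"][:,:,::-1])
p=bot.observe()["position"];print(p,proj(f,[p[0],p[1],.042]),blob(f,proj(f,[.538,.3695,.042]),.042,.031,100))
E
```

```text
clock: 16.05
position: [0.507, 0.1905, 0.1991]
tool_rot: [3.141, 0.0, 2.817]
force: [1.0, -1.6, -0.4]
grip_width: 0.0852
finger_force: 0.0
clock: 16.55
position: [0.5382, 0.3719, 0.1694]
tool_rot: [3.139, 0.001, 2.821]
force: [0.3, -1.1, -0.6]
grip_width: 0.0855
finger_force: 0.0
clock: 17.05
position: [0.5382, 0.3678, 0.0936]
tool_rot: [-3.141, 0.0, 2.817]
force: [0.2, 0.7, -0.1]
grip_width: 0.0853
finger_force: 0.0
[0.53847811 0.36803275 0.09427692] [316.3743011  276.50577529] (array([538.7, 371.9]), 28.9, (array([538.7, 371.9]), array([28.2, 28.7])))
```

View pics/w4.png

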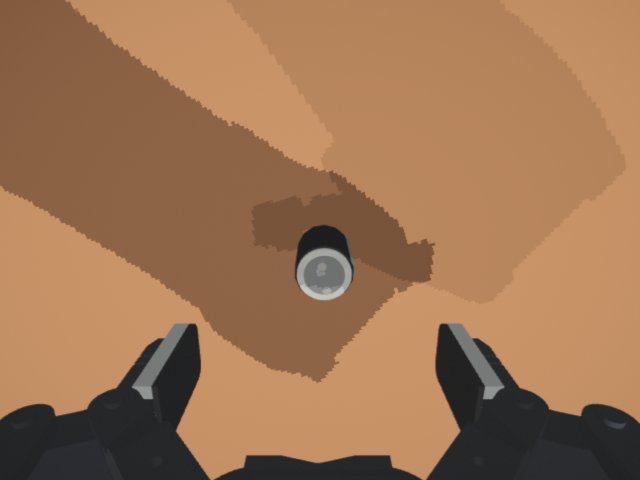

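Can C's rim is centred at (324,273), about 3 mm off the tool centre. I'll shift +2 mm in y and descend.

```bash
python3 -m crank '{"travel":[[0,0.2,-2.5],[0,0.2,-5],[0,0.2,-7],[0,0.2,-7.8],[0,0.2,-8]],"turn":[[0,0,0],[0,0,0],[0,0,0],[0,0,0],[0,0,0]],"gripper":[0,0,0,0,0]}'
python3 -m crank '{"travel":[[0,0,0],[0,0,0],[0,0,0],[0,0,0],[0,0,0]],"turn":[[0,0,0],[0,0,0],[0,0,0],[0,0,0],[0,0,0]],"gripper":[0.2,0.3,0.4,0.5,0.6]}' 25
python3 -m crank '{"travel":[[0,0,0],[0,0,0],[0,0,0],[0,0,0],[0,0,0]],"turn":[[0,0,0],[0,0,0],[0,0,0],[0,0,0],[0,0,0]],"gripper":[0.7,0.8,0.9,0.9,0.9]}' 25
```

```text
clock: 17.6
position: [0.5382, 0.37, 0.0136]
tool_rot: [3.142, 0.0, 2.818]
force: [-0.3, -0.4, 0.2]
grip_width: 0.0856
finger_force: 0.0
clock: 18.1
position: [0.5381, 0.3701, 0.0136]
tool_rot: [3.141, 0.0, 2.818]
force: [0.1, -0.6, -0.4]
grip_width: 0.0343
finger_force: 0.0
clock: 18.6
position: [0.5381, 0.3701, 0.0136]
tool_rot: [3.141, 0.0, 2.818]
force: [-1.5, 0.3, 5.7]
grip_width: 0.0303
finger_force: 24.4
```

```bash
python3 -m crank '{"travel":[[0,0,1],[0,0,4],[0,0,8],[-0.5,-1,11.5],[-1,-3.4,14.5]],"turn":[[0,0,0],[0,0,0],[0,0,0],[0,0,0],[0,0,0]],"gripper":[0.9,0.9,0.9,0.9,0.9]}'
python3 -m crank '{"travel":[[-0.5,-4,0.3],[-1,-8,0.3],[-1.5,-12,0.3],[-2,-16,0.3],[-2.5,-20,0.3]],"turn":[[0,0,0],[0,0,0],[0,0,0],[0,0,0],[0,0,0]],"gripper":[0.9,0.9,0.9,0.9,0.9]}'
python3 -m crank '{"travel":[[-0.5,-4,0],[-1,-8,0],[-1.5,-12,0],[-2,-16,0],[-2.4,-20,0]],"turn":[[0,0,0],[0,0,0],[0,0,0],[0,0,0],[0,0,0]],"gripper":[0.9,0.9,0.9,0.9,0.9]}'
python3 -m crank '{"travel":[[-0.3,-4,0],[-0.6,-7.5,-1],[-0.8,-10,-4],[-0.8,-10,-7],[-0.8,-10,-9]],"turn":[[0,0,0],[0,0,0],[0,0,0],[0,0,0],[0,0,0]],"gripper":[0.9,0.9,0.9,0.9,0.9]}'
python3 - <<'E'
from h import *
f=bot.grab_frame("wrist");cv2.imwrite("pics/w5.png",f["pixels"][:,:,::-1])
print(bot.observe()["position"],blob(f,proj(f,[.4715,-.164,.012]),.012,.07,130))
E
```

```text
clock: 19.1
position: [0.5276, 0.3375, 0.1606]
tool_rot: [3.14, 0.0, 2.82]
force: [-0.8, -0.0, -0.3]
grip_width: 0.0303
finger_force: 24.9
clock: 19.6
position: [0.5026, 0.1345, 0.162]
tool_rot: [3.141, 0.001, 2.818]
force: [1.1, -0.3, -1.7]
grip_width: 0.03
finger_force: 24.9
clock: 20.1
position: [0.4786, -0.0656, 0.162]
tool_rot: [3.141, 0.001, 2.818]
force: [0.9, -0.6, -0.5]
grip_width: 0.0301
finger_force: 24.9
clock: 20.6
position: [0.4704, -0.1648, 0.0702]
tool_rot: [-3.141, -0.001, 2.816]
force: [-0.0, -0.3, -0.8]
grip_width: 0.0303
finger_force: 24.9
[ 0.46949164 -0.16400095  0.06807533] (array([ 469.6, -161.7]), 58.7, (array([ 470.4, -162. ]), array([55.9, 60. ])))
```

View pics/w5.png

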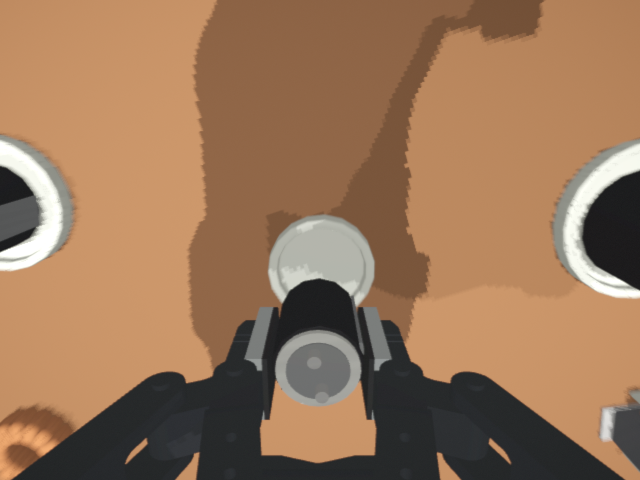

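Can C (column 318) is over nest C (column 321). I'll lower it and check the height before releasing.

```bash
python3 -m crank '{"travel":[[0.1,0.1,-1.5],[0.1,0.1,-3.5],[0.1,0.1,-4.5],[0.1,0.1,-4.8],[0.1,0.1,-4.8]],"turn":[[0,0,0],[0,0,0],[0,0,0],[0,0,0],[0,0,0]],"gripper":[0.9,0.9,0.9,0.9,0.9]}'
```

```text
clock: 21.15
position: [0.4721, -0.1631, 0.0237]
tool_rot: [-3.142, 0.0, 2.818]
force: [0.6, 0.0, -0.8]
grip_width: 0.0301
finger_force: 25.0
```

```bash
python3 -m crank '{"travel":[[0,0,-0.1],[0,0,-0.2],[0,0,-0.3],[0,0,-0.4],[0,0,-0.4]],"turn":[[0,0,0],[0,0,0],[0,0,0],[0,0,0],[0,0,0]],"gripper":[0.9,0.9,0.9,0.9,0.9]}'
python3 -m crank '{"travel":[[0,0,0],[0,0,0],[0,0,0],[0,0,0],[0,0,0]],"turn":[[0,0,0],[0,0,0],[0,0,0],[0,0,0],[0,0,0]],"gripper":[0.8,0.5,0.3,0.1,0]}'
python3 -m crank '{"travel":[[0,0,0],[0,0,0],[0,0,0],[0,0,0],[0,0,1]],"turn":[[0,0,0],[0,0,0],[0,0,0],[0,0,0],[0,0,0]],"gripper":[0,0,0,0,0]}'
python3 -m crank '{"travel":[[0,0,3],[0,0,7],[0,0,11],[1,3,14],[2,7,16]],"turn":[[0,0,0],[0,0,0],[0,0,0],[0,0,0],[0,0,0]],"gripper":[0,0,0,0,0]}'
python3 -m crank '{"travel":[[1.2,4.2,0],[2.4,8.4,0],[3.6,12.6,0],[4.8,16.8,0],[6,21,0]],"turn":[[0,0,0],[0,0,0],[0,0,0],[0,0,0],[0,0,0]],"gripper":[0,0,0,0,0]}'
python3 - <<'E'
from h import *
T=bot.grab_frame("top");S=bot.grab_frame("scene")
print(blob(S,proj(S,[.4715,-.164,.048]),.048,.031,100))
cv2.imwrite("pics/t4.png",np.hstack([T["pixels"][150:350,150:530,::-1],S["pixels"][200:400,130:400,::-1]]))
E
```

```text
clock: 21.65
position: [0.4721, -0.163, 0.0196]
tool_rot: [3.141, 0.0, 2.818]
force: [-1.4, -0.5, 6.9]
grip_width: 0.0301
finger_force: 25.6
clock: 22.15
position: [0.472, -0.163, 0.0193]
tool_rot: [-3.142, -0.0, 2.818]
force: [0.2, 0.6, 0.7]
grip_width: 0.0836
finger_force: 0.0
clock: 22.65
position: [0.4714, -0.1628, 0.0289]
tool_rot: [-3.141, -0.002, 2.818]
force: [0.2, -0.0, -0.3]
grip_width: 0.0856
finger_force: 0.0
clock: 23.15
position: [0.4925, -0.0938, 0.1924]
tool_rot: [3.141, 0.003, 2.814]
force: [0.9, 1.3, -0.1]
grip_width: 0.0852
finger_force: 0.0
clock: 23.65
position: [0.5521, 0.1187, 0.1902]
tool_rot: [3.141, 0.0, 2.818]
force: [1.1, -0.3, 0.3]
grip_width: 0.0855
finger_force: 0.0
(array([ 491.9, -176.5]), 76.0, (array([ 492.8, -178.4]), array([56.3, 75.2])))
```

View pics/t4.png

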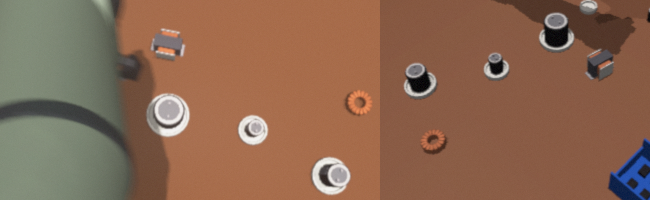

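Can C stands in nest C, at (495,65) in the combined crop, and A and B are fine. Next is can D.

```bash
python3 -m crank '{"travel":[[1.5,2.5,0],[4,6,0],[6.3,9,-1],[6.9,9.9,-4],[6.9,9.9,-7]],"turn":[[0,0,0],[0,0,0],[0,0,0],[0,0,0],[0,0,0]],"gripper":[0,0,0,0,0]}'
python3 -m crank '{"travel":[[0,0,-2],[0,0,-3],[0,0,-3.5],[0,0,-3.5],[0,0,-3.5]],"turn":[[0,0,0],[0,0,0],[0,0,0],[0,0,0],[0,0,0]],"gripper":[0,0,0,0,0]}'
python3 - <<'E'
from h import *
f=bot.grab_frame("wrist");cv2.imwrite("pics/w6.png",f["pixels"][:,:,::-1])
p=bot.observe()["position"];print(p,proj(f,[p[0],p[1],.034]),blob(f,proj(f,[.621,.2178,.034]),.034,.02,100))
E
```

```text
clock: 24.25
position: [0.6216, 0.2181, 0.1191]
tool_rot: [3.14, 0.001, 2.82]
force: [0.6, -0.9, -0.1]
grip_width: 0.0855
finger_force: 0.0
clock: 24.75
position: [0.6216, 0.2161, 0.0855]
tool_rot: [3.141, 0.001, 2.818]
force: [0.7, -0.8, 1.0]
grip_width: 0.0855
finger_force: 0.0
[0.62156263 0.21613167 0.0855176 ] [315.69402232 276.17558676] (array([622.5, 220.2]), 19.9, (array([622.1, 220.1]), array([18.4, 19.6])))
```

View pics/w6.png

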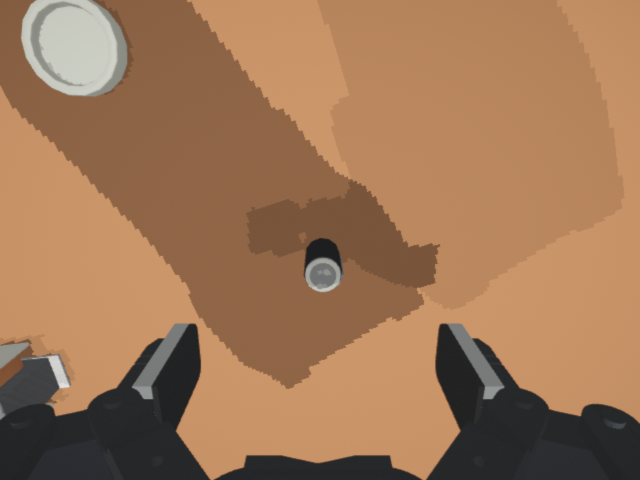

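Can D's rim is centred at (323,274), 2 to 4 mm toward +y. I'll shift +3 mm in y, descend to TCP z of about 0.011 and grip.

```bash
python3 -m crank '{"travel":[[0,0.3,-2.5],[0,0.3,-5],[0,0.3,-6.8],[0,0.3,-7.4],[0,0.3,-7.5]],"turn":[[0,0,0],[0,0,0],[0,0,0],[0,0,0],[0,0,0]],"gripper":[0,0,0,0,0]}'
python3 -m crank '{"travel":[[0,0,0],[0,0,0],[0,0,0],[0,0,0],[0,0,0]],"turn":[[0,0,0],[0,0,0],[0,0,0],[0,0,0],[0,0,0]],"gripper":[0.3,0.45,0.55,0.6,0.65]}' 20
python3 -m crank '{"travel":[[0,0,0],[0,0,0],[0,0,0],[0,0,0],[0,0,0]],"turn":[[0,0,0],[0,0,0],[0,0,0],[0,0,0],[0,0,0]],"gripper":[0.7,0.8,0.9,1,1]}' 20
```

```text
clock: 25.3
position: [0.621, 0.2188, 0.0091]
tool_rot: [-3.141, -0.0, 2.818]
force: [0.3, 0.3, 0.9]
grip_width: 0.0854
finger_force: 0.0
clock: 25.8
position: [0.6211, 0.219, 0.0096]
tool_rot: [3.141, 0.0, 2.818]
force: [-0.3, -0.5, -0.3]
grip_width: 0.0301
finger_force: 0.0
clock: 26.3
position: [0.6211, 0.219, 0.0094]
tool_rot: [3.142, 0.0, 2.818]
force: [-0.8, 0.0, 4.4]
grip_width: 0.0195
finger_force: 20.4
```

```bash
python3 -m crank '{"travel":[[0,0,0.7],[0,0,2.5],[0,0,5],[-1,-0.6,7],[-3,-1.7,8]],"turn":[[0,0,0],[0,0,0],[0,0,0],[0,0,0],[0,0,0]],"gripper":[1,1,1,1,1]}'
python3 -m crank '{"travel":[[-3,-1.7,0],[-6,-3.5,0],[-9,-5.2,0],[-10.7,-6.3,0],[-11.1,-6.5,0]],"turn":[[0,0,0],[0,0,0],[0,0,0],[0,0,0],[0,0,0]],"gripper":[1,1,1,1,1]}'
python3 -m crank '{"travel":[[0,0,-1],[0,0,-2.5],[0,0,-3.5],[0,0,-4],[0,0,-4]],"turn":[[0,0,0],[0,0,0],[0,0,0],[0,0,0],[0,0,0]],"gripper":[1,1,1,1,1]}'
python3 - <<'E'
from h import *
f=bot.grab_frame("wrist");cv2.imwrite("pics/w7.png",f["pixels"][:,:,::-1])
print(bot.observe()["position"],blob(f,proj(f,[.4796,.1373,.012]),.012,.07,130))
E
```

```text
clock: 26.8
position: [0.5923, 0.2026, 0.0923]
tool_rot: [3.139, 0.003, 2.818]
force: [-1.5, -1.2, -0.4]
grip_width: 0.019
finger_force: 20.1
clock: 27.3
position: [0.4788, 0.1358, 0.0907]
tool_rot: [3.141, 0.0, 2.817]
force: [1.3, -0.6, -0.0]
grip_width: 0.0191
finger_force: 20.1
clock: 27.8
position: [0.48, 0.137, 0.0486]
tool_rot: [-3.141, -0.001, 2.818]
force: [0.2, 0.6, 0.3]
grip_width: 0.0189
finger_force: 20.1
[0.48014755 0.1370556  0.04904813] (array([491.1, 134.2]), 77.1, (array([495.8, 133.6]), array([56., 86.])))
```

View pics/w7.png

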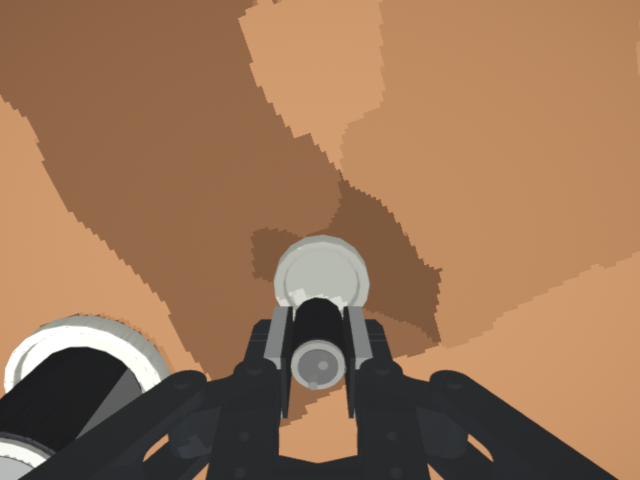

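Can D (column 318) is over nest D (column 321), and can A is clear of the fingers' opening width. I'll lower it.

```bash
python3 -m crank '{"travel":[[0,0.1,-1],[0,0.1,-2.2],[0,0.1,-2.8],[0,0.1,-3.0],[0,0.1,-3.1]],"turn":[[0,0,0],[0,0,0],[0,0,0],[0,0,0],[0,0,0]],"gripper":[1,1,1,1,1]}'
python3 -m crank '{"travel":[[0,0,-0.1],[0,0,-0.15],[0,0,-0.2],[0,0,-0.2],[0,0,-0.2]],"turn":[[0,0,0],[0,0,0],[0,0,0],[0,0,0],[0,0,0]],"gripper":[1,1,1,1,1]}'
```

```text
clock: 28.35
position: [0.4799, 0.1378, 0.0179]
tool_rot: [-3.141, -0.0, 2.818]
force: [1.0, -1.0, 0.6]
grip_width: 0.0191
finger_force: 20.1
clock: 28.85
position: [0.4801, 0.138, 0.0164]
tool_rot: [3.141, 0.0, 2.818]
force: [-0.9, -0.2, 0.3]
grip_width: 0.0191
finger_force: 20.1
```

```bash
python3 -m crank '{"travel":[[0,0,-0.05],[0,0,-0.1],[0,0,-0.1],[0,0,-0.1],[0,0,-0.1]],"turn":[[0,0,0],[0,0,0],[0,0,0],[0,0,0],[0,0,0]],"gripper":[1,1,1,1,1]}'
python3 -m crank '{"travel":[[0,0,0],[0,0,0],[0,0,0],[0,0,0],[0,0,0]],"turn":[[0,0,0],[0,0,0],[0,0,0],[0,0,0],[0,0,0]],"gripper":[0.75,0.5,0.3,0.1,0]}'
python3 -m crank '{"travel":[[0,0,0],[0,0,0],[0,0,0],[0,0,0],[0,0,1]],"turn":[[0,0,0],[0,0,0],[0,0,0],[0,0,0],[0,0,0]],"gripper":[0,0,0,0,0]}'
python3 -m crank '{"travel":[[0,0,3],[0,0,7],[0,0,11],[-1,3,14],[-1,7,16]],"turn":[[0,0,0],[0,0,0],[0,0,0],[0,0,0],[0,0,0]],"gripper":[0,0,0,0,0]}'
python3 -m crank '{"travel":[[-1,4.2,0],[-2,8.4,0],[-2,12.6,0],[-2,16.8,0],[-2,20,0]],"turn":[[0,0,0],[0,0,0],[0,0,0],[0,0,0],[0,0,0]],"gripper":[0,0,0,0,0]}'
python3 - <<'E'
from h import *
T=bot.grab_frame("top");S=bot.grab_frame("scene")
C=dict(a=(.5,.001),b=(.3855,-.311),c=(.4715,-.164),d=(.4796,.1373))
for k in "abcd":
    for f in (T,S): print(k,blob(f,proj(f,[*C[k],H[k]+.006]),H[k]+.006,D[k],100)[:2])
cv2.imwrite("pics/t5.png",np.hstack([T["pixels"][150:350,200:530,::-1],cv2.resize(S["pixels"][130:330,130:430,::-1],None,fx=1.5,fy=1.5)[:200]]) if 0 else np.vstack([T["pixels"][150:350,200:530,::-1],S["pixels"][150:370,130:460,::-1]]))
E
```

```text
clock: 29.35
position: [0.48, 0.138, 0.0154]
tool_rot: [3.142, 0.0, 2.818]
force: [-0.7, -0.7, 3.4]
grip_width: 0.0192
finger_force: 20.4
clock: 29.85
position: [0.48, 0.138, 0.0153]
tool_rot: [-3.142, -0.0, 2.818]
force: [-0.3, 0.0, 0.9]
grip_width: 0.0782
finger_force: 0.0
clock: 30.35
position: [0.4794, 0.1378, 0.0249]
tool_rot: [-3.14, -0.001, 2.818]
force: [-0.9, 0.6, -0.2]
grip_width: 0.0856
finger_force: 0.0
clock: 30.85
position: [0.4699, 0.2073, 0.1885]
tool_rot: [3.14, 0.002, 2.814]
force: [0.7, 0.7, -1.0]
grip_width: 0.0851
finger_force: 0.0
clock: 31.35
position: [0.4492, 0.4106, 0.1861]
tool_rot: [3.141, -0.0, 2.819]
force: [0.3, -0.2, -0.2]
grip_width: 0.0853
finger_force: 0.0
a (array([491.7,   2.4]), 81.7)
a (array([500.9,  -1. ]), 55.4)
b (array([ 383.4, -295.3]), 72.6)
b (array([ 385.9, -311. ]), 43.2)
c (array([ 467.3, -156.9]), 57.6)
c (array([ 491.2, -177.2]), 75.6)
d (array([476. , 133.8]), 47.6)
d (array([480.7, 136.1]), 20.2)
```

View pics/t5.png

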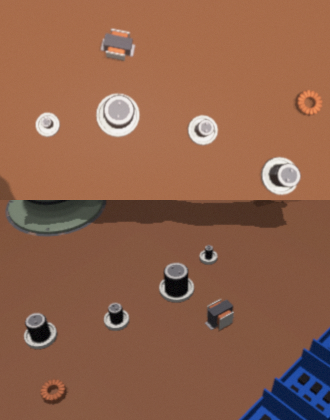

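All four cans stand upright and centred in their nests, and the transformer and choke look unmoved. I'll hand the job in.

```bash
python3 -c "
from workcell import bot
print(bot.job_done())"
```

```text
the job is handed in; nothing more can be done
None
```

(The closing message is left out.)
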